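# Load the burnout tray in casting order

### The job

Four filled casting rings stand on their rubber bases in the setting rack, in casting order: the first to be cast is at the robot's left end of the row, the last at its right end. Move them to the empty burnout tray, one in the middle of each compartment, so that the first stands in the compartment next to the tray's upright pull loop (it may be at either end) and the others follow in casting order away from it. Keep them upright, sprue hole down, and set each one down without dropping it or tipping it over.

Things in the scene. Friction and masses are not known exactly. Their poses are not given: they have to be found in the camera images.
- ring_a_mid (a point): The smallest casting ring: an upright, loose steel cylinder filled with pale set investment, 26 mm across and 48 mm tall (about 70 g, the mass may differ by a quarter), flat-topped, sprue hole underneath. This point is its centre, half-way up (24 mm above its underside); z is its axis, upwards. Its yaw has no meaning.
- ring_b_mid (a point): The second smallest casting ring: an upright, loose steel cylinder filled with pale set investment, 34 mm across and 51 mm tall (about 120 g, the mass may differ by a quarter), flat-topped, sprue hole underneath. This point is its centre, half-way up (25.5 mm above its underside); z is its axis, upwards. Its yaw has no meaning.
- ring_c_mid (a point): The second largest casting ring: an upright, loose steel cylinder filled with pale set investment, 42 mm across and 54 mm tall (about 190 g, the mass may differ by a quarter), flat-topped, sprue hole underneath. This point is its centre, half-way up (27 mm above its underside); z is its axis, upwards. Its yaw has no meaning.
- ring_d_mid (a point): The largest casting ring: an upright, loose steel cylinder filled with pale set investment, 50 mm across and 58 mm tall (about 280 g, the mass may differ by a quarter), flat-topped, sprue hole underneath. This point is its centre, half-way up (29 mm above its underside); z is its axis, upwards. Its yaw has no meaning.
- base_a: The round black rubber base on which the smallest ring stands at the start, 42 mm across and 10 mm high; a small cone in its middle goes up into the hollow underside of the ring. Fixed to the setting rack, a low aluminium plate (86 by 316 mm, top 12 mm above the table) on which the four bases stand in one row at 76 mm spacing. Origin: centre of its underside; y runs along the row of the rack towards the robot's left end (within 0.2 rad of the world's y), z up.
- base_b: The round black rubber base on which the second smallest ring stands at the start, 50 mm across and 10 mm high; a small cone in its middle goes up into the hollow underside of the ring. Fixed to the setting rack, a low aluminium plate (86 by 316 mm, top 12 mm above the table) on which the four bases stand in one row at 76 mm spacing. Origin: centre of its underside; y runs along the row of the rack towards the robot's left end (within 0.2 rad of the world's y), z up.
- base_c: The round black rubber base on which the second largest ring stands at the start, 58 mm across and 10 mm high; a small cone in its middle goes up into the hollow underside of the ring. Fixed to the setting rack, a low aluminium plate (86 by 316 mm, top 12 mm above the table) on which the four bases stand in one row at 76 mm spacing. Origin: centre of its underside; y runs along the row of the rack towards the robot's left end (within 0.2 rad of the world's y), z up.
- base_d: The round black rubber base on which the largest ring stands at the start, 66 mm across and 10 mm high; a small cone in its middle goes up into the hollow underside of the ring. Fixed to the setting rack, a low aluminium plate (86 by 316 mm, top 12 mm above the table) on which the four bases stand in one row at 76 mm spacing. Origin: centre of its underside; y runs along the row of the rack towards the robot's left end (within 0.2 rad of the world's y), z up.
- tray: The empty burnout tray: a fixed dark steel tray, 84 by 312 mm, with four compartments in a row, parted by bright 3 mm wide ridges 4 mm high. Origin: centre of its underside, on the table; x across it, y along its length (within 0.2 rad of the world's y), z up. The floor of the compartments is 12 mm above the origin and the ridges and rims reach 16 mm; the compartments' centres lie on its centre line at y = -114, -38, 38 and 114 mm, each 73 by 78 mm inside.
- loop: The tray's pull loop: a fixed upright arch of 8 mm steel rod with a 14 mm thick grip bar along its top, 66 mm wide across the tray, that stands on one end of the tray, sometimes the left and sometimes the right one, 160 mm from the tray's centre; its top is 59 mm above the table. The other end has only a low plain lug, 24 mm wide. Origin: centre of its foot, 6 mm above the table.

How it is judged (in metres and radians):
At the end, for the whole second after the job is handed in: Each ring stands upright (0.1 rad), released and at rest on the floor of its own compartment, within 12 mm of its centre along and across the tray; counted from the pull loop's end, the rings come in the order of their bases on the rack from the robot's left to its right (x of ring_a_mid in the frame of tray between -0.012 and 0.012 m and z of ring_a_mid in the frame of tray between 0.032 and 0.04 m and angle between each of ring_a_mid, ring_b_mid, ring_c_mid, ring_d_mid's own z axis and vertical below 0.1 rad and linear speed of each of ring_a, ring_b, ring_c, ring_d below 0.02 m/s and (y of ring_a_mid in the frame of tray between -0.126 and -0.102 m or y of ring_a_mid in the frame of tray between -0.05 and -0.026 m or y of ring_a_mid in the frame of tray between 0.026 and 0.05 m or y of ring_a_mid in the frame of tray between 0.102 and 0.126 m) and x of ring_b_mid in the frame of tray between -0.012 and 0.012 m and z of ring_b_mid in the frame of tray between 0.0335 and 0.0415 m and (y of ring_b_mid in the frame of tray between -0.126 and -0.102 m or y of ring_b_mid in the frame of tray between -0.05 and -0.026 m or y of ring_b_mid in the frame of tray between 0.026 and 0.05 m or y of ring_b_mid in the frame of tray between 0.102 and 0.126 m) and x of ring_c_mid in the frame of tray between -0.012 and 0.012 m and z of ring_c_mid in the frame of tray between 0.035 and 0.043 m and (y of ring_c_mid in the frame of tray between -0.126 and -0.102 m or y of ring_c_mid in the frame of tray between -0.05 and -0.026 m or y of ring_c_mid in the frame of tray between 0.026 and 0.05 m or y of ring_c_mid in the frame of tray between 0.102 and 0.126 m) and x of ring_d_mid in the frame of tray between -0.012 and 0.012 m and z of ring_d_mid in the frame of tray between 0.037 and 0.045 m and (y of ring_d_mid in the frame of tray between -0.126 and -0.102 m or y of ring_d_mid in the frame of tray between -0.05 and -0.026 m or y of ring_d_mid in the frame of tray between 0.026 and 0.05 m or y of ring_d_mid in the frame of tray between 0.102 and 0.126 m) and ((y of base_a in the frame of base_b above 0 m and horizontal distance between ring_a_mid and loop below 0.084 m and horizontal distance between ring_b_mid and loop above 0.084 m) or (y of base_a in the frame of base_b above 0 m and horizontal distance between ring_a_mid and loop below 0.16 m and horizontal distance between ring_b_mid and loop above 0.16 m) or (y of base_a in the frame of base_b above 0 m and horizontal distance between ring_a_mid and loop below 0.236 m and horizontal distance between ring_b_mid and loop above 0.236 m) or (y of base_a in the frame of base_b below 0 m and horizontal distance between ring_b_mid and loop below 0.084 m and horizontal distance between ring_a_mid and loop above 0.084 m) or (y of base_a in the frame of base_b below 0 m and horizontal distance between ring_b_mid and loop below 0.16 m and horizontal distance between ring_a_mid and loop above 0.16 m) or (y of base_a in the frame of base_b below 0 m and horizontal distance between ring_b_mid and loop below 0.236 m and horizontal distance between ring_a_mid and loop above 0.236 m)) and ((y of base_a in the frame of base_c above 0 m and horizontal distance between ring_a_mid and loop below 0.084 m and horizontal distance between ring_c_mid and loop above 0.084 m) or (y of base_a in the frame of base_c above 0 m and horizontal distance between ring_a_mid and loop below 0.16 m and horizontal distance between ring_c_mid and loop above 0.16 m) or (y of base_a in the frame of base_c above 0 m and horizontal distance between ring_a_mid and loop below 0.236 m and horizontal distance between ring_c_mid and loop above 0.236 m) or (y of base_a in the frame of base_c below 0 m and horizontal distance between ring_c_mid and loop below 0.084 m and horizontal distance between ring_a_mid and loop above 0.084 m) or (y of base_a in the frame of base_c below 0 m and horizontal distance between ring_c_mid and loop below 0.16 m and horizontal distance between ring_a_mid and loop above 0.16 m) or (y of base_a in the frame of base_c below 0 m and horizontal distance between ring_c_mid and loop below 0.236 m and horizontal distance between ring_a_mid and loop above 0.236 m)) and ((y of base_a in the frame of base_d above 0 m and horizontal distance between ring_a_mid and loop below 0.084 m and horizontal distance between ring_d_mid and loop above 0.084 m) or (y of base_a in the frame of base_d above 0 m and horizontal distance between ring_a_mid and loop below 0.16 m and horizontal distance between ring_d_mid and loop above 0.16 m) or (y of base_a in the frame of base_d above 0 m and horizontal distance between ring_a_mid and loop below 0.236 m and horizontal distance between ring_d_mid and loop above 0.236 m) or (y of base_a in the frame of base_d below 0 m and horizontal distance between ring_d_mid and loop below 0.084 m and horizontal distance between ring_a_mid and loop above 0.084 m) or (y of base_a in the frame of base_d below 0 m and horizontal distance between ring_d_mid and loop below 0.16 m and horizontal distance between ring_a_mid and loop above 0.16 m) or (y of base_a in the frame of base_d below 0 m and horizontal distance between ring_d_mid and loop below 0.236 m and horizontal distance between ring_a_mid and loop above 0.236 m)) and ((y of base_b in the frame of base_c above 0 m and horizontal distance between ring_b_mid and loop below 0.084 m and horizontal distance between ring_c_mid and loop above 0.084 m) or (y of base_b in the frame of base_c above 0 m and horizontal distance between ring_b_mid and loop below 0.16 m and horizontal distance between ring_c_mid and loop above 0.16 m) or (y of base_b in the frame of base_c above 0 m and horizontal distance between ring_b_mid and loop below 0.236 m and horizontal distance between ring_c_mid and loop above 0.236 m) or (y of base_b in the frame of base_c below 0 m and horizontal distance between ring_c_mid and loop below 0.084 m and horizontal distance between ring_b_mid and loop above 0.084 m) or (y of base_b in the frame of base_c below 0 m and horizontal distance between ring_c_mid and loop below 0.16 m and horizontal distance between ring_b_mid and loop above 0.16 m) or (y of base_b in the frame of base_c below 0 m and horizontal distance between ring_c_mid and loop below 0.236 m and horizontal distance between ring_b_mid and loop above 0.236 m)) and ((y of base_b in the frame of base_d above 0 m and horizontal distance between ring_b_mid and loop below 0.084 m and horizontal distance between ring_d_mid and loop above 0.084 m) or (y of base_b in the frame of base_d above 0 m and horizontal distance between ring_b_mid and loop below 0.16 m and horizontal distance between ring_d_mid and loop above 0.16 m) or (y of base_b in the frame of base_d above 0 m and horizontal distance between ring_b_mid and loop below 0.236 m and horizontal distance between ring_d_mid and loop above 0.236 m) or (y of base_b in the frame of base_d below 0 m and horizontal distance between ring_d_mid and loop below 0.084 m and horizontal distance between ring_b_mid and loop above 0.084 m) or (y of base_b in the frame of base_d below 0 m and horizontal distance between ring_d_mid and loop below 0.16 m and horizontal distance between ring_b_mid and loop above 0.16 m) or (y of base_b in the frame of base_d below 0 m and horizontal distance between ring_d_mid and loop below 0.236 m and horizontal distance between ring_b_mid and loop above 0.236 m)) and ((y of base_c in the frame of base_d above 0 m and horizontal distance between ring_c_mid and loop below 0.084 m and horizontal distance between ring_d_mid and loop above 0.084 m) or (y of base_c in the frame of base_d above 0 m and horizontal distance between ring_c_mid and loop below 0.16 m and horizontal distance between ring_d_mid and loop above 0.16 m) or (y of base_c in the frame of base_d above 0 m and horizontal distance between ring_c_mid and loop below 0.236 m and horizontal distance between ring_d_mid and loop above 0.236 m) or (y of base_c in the frame of base_d below 0 m and horizontal distance between ring_d_mid and loop below 0.084 m and horizontal distance between ring_c_mid and loop above 0.084 m) or (y of base_c in the frame of base_d below 0 m and horizontal distance between ring_d_mid and loop below 0.16 m and horizontal distance between ring_c_mid and loop above 0.16 m) or (y of base_c in the frame of base_d below 0 m and horizontal distance between ring_d_mid and loop below 0.236 m and horizontal distance between ring_c_mid and loop above 0.236 m))); the robot touches nothing.
It fails at once if a ring is dropped (falls freely for more than about 15 mm) ((linear speed of ring_a above 0.55 m/s and contact force between ring_a and anything else below 0.01 N) or (linear speed of ring_b above 0.55 m/s and contact force between ring_b and anything else below 0.01 N) or (linear speed of ring_c above 0.55 m/s and contact force between ring_c and anything else below 0.01 N) or (linear speed of ring_d above 0.55 m/s and contact force between ring_d and anything else below 0.01 N)).
It fails at once if a ring is tipped over (angle between any of ring_a_mid, ring_b_mid, ring_c_mid, ring_d_mid's own z axis and vertical above 0.6 rad).
It also fails if it takes over 109 s, if anything falls off the work surface, if the arm or the gripper's body presses on something with over 40 N, if the wrist force passes 120 N, or if a joint passes its speed limit or range.

### The arm

A 7-joint arm with a two-finger parallel gripper is mounted at the origin on the work surface. World frame = base frame: x ahead of the robot, y to its left, z up, the work surface at z = 0. Lengths are in m, angles in degrees, forces in N, time in s.
With the tool pointing down it reaches from about 0.425 to 1.025 m from the base axis. Payload 3.6 kg.
Tool frame: the origin (TCP) lies between the finger pads; the fingertips stand 25 mm ahead of it and the grasp point (between the pads) lies 6 mm ahead of it; z points along the fingers, y is the direction in which the jaws open and shut (so a half turn about z gives the same grasp; the last joint's range is limited). The gripper opens to 85 mm and grips with 20 to 120 N. Pads are 22 mm wide; open, the fingers measure 114 mm over their backs; the gripper's body (76 mm by 85 mm) begins 54 mm behind the grasp point. The pads swing forward as they close: fully open they stand 13 mm farther back than shut.
Start: joints at [-76.748, 33.873, 2.773, 92.16, -1.908, 54.013, -1.931], TCP at [0.231, 0.687, 0.256] pointing down, gripper open.
Joint ranges: [-153.93, 153.93], [-27.13, 128.08], [-72.61, 78.16], [10.71, 143.7], [-87.88, 267.88], [4.46, 118.87], [-176.78, 176.78]. Speed limits (degrees/s): [147.25, 147.25, 180, 180, 180, 180, 180].

### API

Orientations are given as [roll, pitch, yaw] about the fixed x, y, z axes, in that order (R = Rz(yaw) Ry(pitch) Rx(roll)).
In Python, from cell import env, camera, ticket gives the robot as it stands.
- The arm moves only by the tool drive_tool, never from a script. Its argument "commands" is a list of rows, each a list of 3 entries, a list of its own where there are three numbers: the gripper's target within -1 to 1 (fully open at 1, half-way at 0, shut at -1), then the shift along the tool's x, y, z in cm, then the turn about the tool's z in degrees. In form: [[fingers, [tx, ty, tz], twist], ...]. A call has 1 to 5 rows; each row is the pose to reach, as a shift and turn from the pose commanded when the call began, along the tool's axes at that moment; what a row does not reach only later rows make up. A row lasts 1/8 s, in which the tool goes at most 62.5 mm and 10.7 degrees, less where a joint would pass 70% of its speed; a pose out of reach is approached as far as the arm can. A call with a gripper value outside its range is refused whole. The fingers move at their own pace and stop on an object; "grip_force" is the grip in N (left out, the last holds). Time passes only in rows, so rows that repeat a pose let the fingers close. It gives the time, the measured TCP pose, the force and the opening at its end, in the units of the state.
- env.state(): the state, without advancing time (a new reading comes with each control period).
- camera(name): name is "scene" or "top" or "wrist"; returns a dict with "img" (400x640x3 uint8, red, green, blue), "range_z" (400x640 float32, m along the optical axis (not along the pixel's ray), 0 where there is no reading), "mtx" (3x3 intrinsics, pixels), "world_from_camera" (4x4, takes a point from camera to world coordinates); the wrist camera has in their place "mount" (4x4, takes a point from camera to tool coordinates, whose origin is the TCP and whose axes are the flange's). Camera axes: x right, y down, z forward; pixel columns grow to the right and rows downward; lengths in m; the calibration is good to about 2 mm. The wrist camera is an equidistant fisheye: a pixel r from the principal point sees the ray r / f radians off the axis. A picture is of the moment at which its call begins: read the wrist's pose just before it.
- ticket.hand_in(): hands the job in, once; it reports no verdict.
The state is a dict: "time_s": time; "joint_pos": joint angles; "joint_velocities": joint speeds; "tau": joint torques, N m; "eef_pos": TCP position; "tool_rot": TCP orientation; "contact_force": force on the tool from outside, world axes, zero at the start; "wrist_torque": the same for the moment, N m; "grip_width": finger opening in m.
Only numpy, scipy, OpenCV 4.12 (cv2) and the standard library are available. Lean on these libraries where they do the work, as an engineer would, in place of code of your own. Each camera call takes 0.05 s, during which the arm holds its last target.

## Working session

There is one attempt and no reset: what is moved stays moved. The work goes in short steps, Python scripts to look and compute and a tool call to move; the robot and the scene stay as the last step left them, time stands still between calls to the robot, and variables do not carry over. Pictures are saved under pics/ and viewed, and the job is handed in when it is done.

Besides the shell and the picture viewer there is one more tool, called after "Request:" by a JSON object that holds its "method" and its "body". drive_tool: Moves the arm, as the interface text tells. Its arguments: {"type":"object","properties":{"commands":{"type":"array","items":{"type":"array"}},"grip_force":{"type":"number"}},"required":["commands"]}

```bash
mkdir -p pics; ls; python3 - <<'E'
from cell import env,camera
import cv2
print(env.state())
for n in ("scene","top"):
    c=camera(n); cv2.imwrite(f"pics/{n}0.png",c["img"][:,:,::-1]); print(c["mtx"],c["world_from_camera"])
E
```

```text
pics
{'time_s': 0.0, 'joint_pos': array([-76.74735133,  33.92562546,   2.76955104,  92.23642163,
        -1.9059043 ,  54.01359753,  -1.928897  ]), 'joint_velocities': array([ 0.0483872 ,  0.00748456, -0.02044405,  0.037209  , -0.03627697,
       -0.11433881, -0.08235552]), 'tau': array([ 7.63480821e-04, -5.48709083e+01,  1.54697131e+00, -1.98119956e+01,
        9.51394206e-03,  8.76419042e-03,  5.87973702e-06]), 'eef_pos': array([0.23113621, 0.68634974, 0.25514309]), 'tool_rot': array([-1.79870838e+02,  1.01289506e-02,  1.61396181e+02]), 'contact_force': array([-0.40397878, -0.11808051,  0.0211336 ]), 'wrist_torque': array([ 0.01358455,  0.03239554, -0.00157446]), 'grip_width': 0.08558603056782647}
[[435.27658473   0.         314.57346038]
 [  0.         435.27658473 204.36457454]
 [  0.           0.           1.        ]] [[ 0.60719437  0.43947155 -0.66195148  1.01521723]
 [ 0.79454319 -0.33162893  0.50864857 -0.38852298]
 [ 0.00401432 -0.83479759 -0.55054235  0.44198389]
 [ 0.          0.          0.          1.        ]]
[[435.86015672   0.         318.2969053 ]
 [  0.         435.86015672 201.07269146]
 [  0.           0.           1.        ]] [[-0.0042174  -0.99555974  0.09403727  0.4789882 ]
 [-0.99991596  0.00535127  0.01180873 -0.03143066]
 [-0.01225951 -0.09397957 -0.99549864  0.77665561]
 [ 0.          0.          0.          1.        ]]
```

View pics/scene0.png

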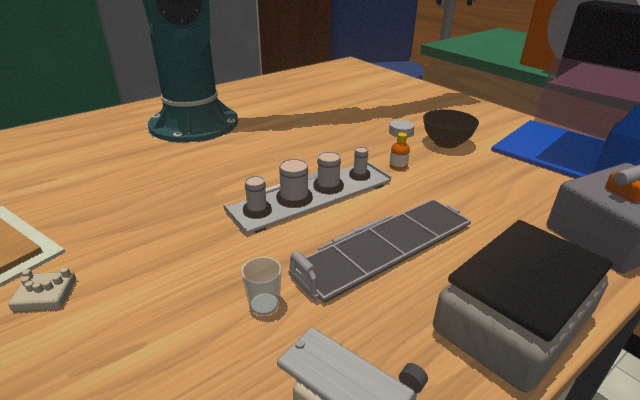

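View pics/top0.png

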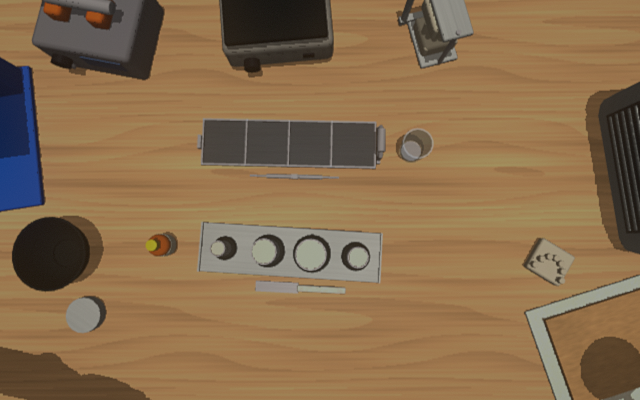

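The top view has +y to the left. From the robot's left, the rings at about (222,248), (267,250), (312,254) and (357,257) look like a, c, d, b. The loop is at the tray's right end (381,142). Next I'll measure from depth.

```bash
cat > h.py <<'E'
from cell import env,camera
import numpy as np,cv2
def cloud(c):
    z=c["range_z"];h,w=z.shape;u,v=np.meshgrid(np.arange(w),np.arange(h));K=c["mtx"]
    P=np.stack([(u-K[0,2])/K[0,0]*z,(v-K[1,2])/K[1,1]*z,z],-1)
    T=c["world_from_camera"];W=P@T[:3,:3].T+T[:3,3];W[z<=0]=np.nan
    return W
def px(c,u,v,zw):
    K=c["mtx"];T=c["world_from_camera"];d=T[:3,:3]@np.array([(u-K[0,2])/K[0,0],(v-K[1,2])/K[1,1],1]);o=T[:3,3]
    return o+d*(zw-o[2])/d[2]
def proj(c,p):
    K=c["mtx"];T=c["world_from_camera"];q=T[:3,:3].T@(np.array(p)-T[:3,3]);return K[0,0]*q[0]/q[2]+K[0,2],K[1,1]*q[1]/q[2]+K[1,2]
E
python3 - <<'E'
from h import *
c=camera("top");W=cloud(c)
Z=W[...,2]
print("table",np.nanmedian(Z[185:210,200:400]))
m=((Z>0.058)&(Z<0.10)).astype(np.uint8);m[:225]=0;m[280:]=0;m[:,:195]=0;m[:,390:]=0
n,l,s,ce=cv2.connectedComponentsWithStats(m)
for i in range(1,n):
    if s[i,4]<50: continue
    q=W[l==i]; zt=np.percentile(q[:,2],70);  t=q[q[:,2]>zt-.004]
    (cx,cy),r=cv2.minEnclosingCircle(t[:,:2].astype(np.float32)*1)
    print(ce[i],zt,t.mean(0),cx,cy,2*r,len(t), 2*np.sqrt(len(t)*((c["world_from_camera"][2,3]-zt)/435.9)**2/np.pi))
# plate
for nm,(a,b,e,f) in dict(rack=(215,290,190,390),tray=(112,172,190,395)).items():
    m=np.zeros(Z.shape,np.uint8);m[a:b,e:f]=(Z[a:b,e:f]>0.007)
    n,l,s,ce=cv2.connectedComponentsWithStats(m);i=1+np.argmax(s[1:,4])
    q=W[l==i];print(nm,s[i],np.median(q[:,2]),q.min(0),q.max(0));r=cv2.minAreaRect(q[:,:2].astype(np.float32));print(r)
q=W[120:165,375:392].reshape(-1,3);q=q[q[:,2]>.045];print("loop",q.mean(0),q.max(0),len(q))
g=c["img"]
cv2.imwrite("pics/tray.png",cv2.resize(g[110:180,190:400],None,fx=3.8,fy=3.8,interpolation=2)[:,:,::-1])
cv2.imwrite("pics/rack.png",cv2.resize(g[215:300,190:400],None,fx=3.8,fy=3.8,interpolation=2)[:,:,::-1])
E
```

```text
table -0.0004947556895823491
[263.87809187 251.52650177] 0.07462744938232108 [0.46447666 0.06540215 0.0741376 ] 0.46459999680519104 0.06550806760787964 0.04171048104763031 535 0.04203389290003678
[310.67879548 254.5621079 ] 0.0788218476507545 [ 0.45904628 -0.01033454  0.07827213] 0.4593837559223175 -0.010330816730856895 0.049817927181720734 757 0.04970134094032161
[218.01321586 248.43171806] 0.06880090012303167 [0.46969254 0.14102295 0.06823078] 0.469824880361557 0.1408257931470871 0.025782449170947075 202 0.026042819428942317
[357.44179894 257.45767196] 0.07202114716142358 [ 0.45419847 -0.08618903  0.0714111 ] 0.45431041717529297 -0.08622428774833679 0.03379892185330391 347 0.03397792133092757
rack [ 197  222  186   62 9011] 0.012359294626798523 [ 0.40874012 -0.13273646  0.00707056] [0.51522747 0.18827346 0.08266392]
((0.4619137942790985, 0.027637258172035217), (0.31762489676475525, 0.08607001602649689), 86.15083312988281)
tray [ 197  119  189   50 8535] 0.011961523806284569 [ 0.60856244 -0.13598053  0.00703809] [0.7007905  0.19396271 0.06053684]
((0.6548039317131042, 0.028852447867393494), (0.3299795091152191, 0.08488012850284576), 88.4319839477539)
loop [ 0.64803878 -0.12880812  0.05607877] [ 0.67550701 -0.12207567  0.06053684] 229
```

```bash
python3 - <<'E'
import cv2,numpy as np
a=cv2.imread("pics/tray.png");b=cv2.imread("pics/rack.png");cv2.imwrite("pics/both.png",np.vstack([a,b]))
E
```

```text
(no output)
```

View pics/both.png

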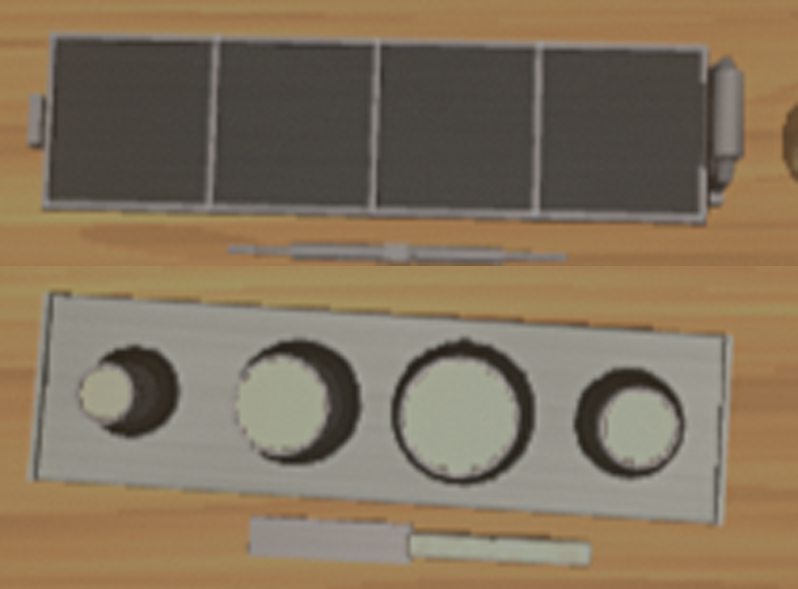

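The tray has its loop on the right (crop (728,110)) and a plain lug on the left (36,120). The ring diameters came out at 25.8, 41.7, 49.8 and 33.8 mm, so the order from the left is a, c, d, b, with spacing of about 76 mm and heights within about 1.3 mm. Next is the tray pose from its corners, checked with the scene camera.

```bash
python3 - <<'E'
from h import *
c=camera("top")
f=lambda u,v,z:px(c,(u+.5)/3.8+190-.5,(v+.5)/3.8+110-.5,z)
C=[f(*p,.016) for p in ((52,36),(706,46),(706,222),(44,207))]
for p in C:print(p)
C=np.array(C);print("ctr",C.mean(0),"len",np.linalg.norm(C[0]-C[1]),np.linalg.norm(C[2]-C[3]),np.linalg.norm(C[0]-C[3]),np.linalg.norm(C[1]-C[2]))
# ridges mid (x,y pairs): ends
R=[(f(217,40,.016)+f(209,208,.016))/2,(f(379,42,.016)+f(371,210,.016))/2,(f(540,45,.016)+f(534,213,.016))/2]
R=np.array(R);print(R);d=R[0]-R[2];print("yaw from ridges",np.degrees(np.arctan2(-d[0],d[1])),np.linalg.norm(d))
W=cloud(c);Z=W[...,2];m=np.zeros(Z.shape,np.uint8);m[112:172,203:379]=(Z[112:172,203:379]>0.0075)&(Z[112:172,203:379]<.03)
q=W[m>0];print(cv2.minAreaRect(q[:,:2].astype(np.float32)))
# scene cam cloud check
s=camera("scene");V=cloud(s).reshape(-1,3)
V=V[(V[:,2]>.064)&(V[:,2]<.09)&(V[:,0]>.42)&(V[:,0]<.5)&(V[:,1]>-.12)&(V[:,1]<.17)]
for y0 in (.141,.0655,-.0104,-.0862):
    t=V[abs(V[:,1]-y0)<.035]; t=t[t[:,2]>np.percentile(t[:,2],90)-.003];print(y0,cv2.minEnclosingCircle(t[:,:2].astype(np.float32)),t[:,2].mean())
E
```

```text
[0.69937732 0.18287781 0.016     ]
[ 0.692203   -0.12473915  0.016     ]
[ 0.60876755 -0.12336098  0.016     ]
[0.61779679 0.18493759 0.016     ]
ctr [0.65453617 0.02992882 0.016     ] len 0.3077006103892619 0.30843075807067033 0.08160652816355028 0.08344682439045233
[[ 0.65683882  0.10635639  0.016     ]
 [ 0.65535022  0.03042503  0.016     ]
 [ 0.65339088 -0.04529809  0.016     ]]
yaw from ridges -1.302426667705122 0.151693669243068
((0.6547409296035767, 0.02783598005771637), (0.31508731842041016, 0.08531205356121063), 88.32779693603516)
0.141 ((0.4691321849822998, 0.1420132964849472), 0.014289152808487415) 0.0697923933273992
0.0655 ((0.4646266996860504, 0.06697609275579453), 0.02190052531659603) 0.07557208257983311
-0.0104 ((0.4587765038013458, -0.009081008844077587), 0.026527458801865578) 0.07963635905596944
-0.0862 ((0.4530671536922455, -0.08531450480222702), 0.018337689340114594) 0.07278256389334116
```

```bash
cat >> h.py <<'E'
def go(x,y,z,yaw):
    s=env.state();from math import sin,cos,radians,degrees
    from scipy.spatial.transform import Rotation as R
    r=R.from_euler("xyz",s["tool_rot"],degrees=True).as_matrix()
    d=r.T@(np.array([x,y,z])-s["eef_pos"])*100
    tw=-((yaw-s["tool_rot"][2]+90)%180-90)
    print("t",round(s["time_s"],2),"pos",s["eef_pos"].round(4),"rot",s["tool_rot"].round(2),"w",round(s["grip_width"],4),"F",s["contact_force"].round(1),"\n ->",d.round(2),round(tw,1))
E
python3 -c "
from h import *
go(.4695,.1412,.2,86.1)"
```

```text
t 0.25 pos [0.2313 0.6867 0.2557] rot [-1.7994e+02  1.0000e-02  1.6139e+02] w 0.0857 F [ 0.8  0.2 -0.2] 
 -> [-39.99 -44.09   5.63] 75.3
```

Request:
{"method": "drive_tool", "body": {"commands": [[1,[-5,-5.5,0.5],10],[1,[-8,-9,1],20],[1,[-12,-13.5,2],30],[1,[-16,-17.5,2.5],40],[1,[-20,-22,2.8],50]]}}

```text
time_s: 0.88
eef_pos: [0.3514, 0.4134, 0.2283]
tool_rot: [180.0, -0.0, 111.1]
contact_force: [0.4, -0.0, 0.4]
grip_width: 0.0856
```

```bash
python3 -c "
from h import *
go(.4695,.1412,.15,86.1)"
```

```text
t 0.88 pos [0.3514 0.4134 0.2283] rot [ 1.7995e+02 -2.0000e-02  1.1109e+02] w 0.0856 F [ 0.4 -0.   0.4] 
 -> [-29.65   1.22   7.82] 25.0
```

Request:
{"method": "drive_tool", "body": {"commands": [[1,[-6,0.2,1.5],9],[1,[-12,0.5,3],18],[1,[-18,0.7,5],25],[1,[-24,1,6.5],25],[1,[-29.6,1.2,7.8],25]]}}

```text
time_s: 1.5
eef_pos: [0.4708, 0.1419, 0.1499]
tool_rot: [180.0, -0.0, 86.4]
contact_force: [0.5, 0.7, -0.4]
grip_width: 0.0853
```

```bash
python3 -c "
from h import *
go(.4695,.1412,.058,86.1)
print(camera('wrist')['mount'],camera('wrist')['mtx'])
cv2.imwrite('pics/w1.png',camera('wrist')['img'][:,:,::-1])"
```

```text
t 1.5 pos [0.4708 0.1419 0.1499] rot [179.96  -0.    86.4 ] w 0.0853 F [ 0.5  0.7 -0.4] 
 -> [-0.08 -0.13  9.19] 0.3
[[ 1.36292666e-03 -9.63103234e-01 -2.69128786e-01  6.86545860e-02]
 [ 9.99997010e-01  1.85910594e-03 -1.58878717e-03 -1.35653568e-04]
 [ 2.03050499e-03 -2.69125815e-01  9.63102888e-01 -1.17020789e-01]
 [ 0.00000000e+00  0.00000000e+00  0.00000000e+00  1.00000000e+00]] [[309.70691629   0.         317.42824159]
 [  0.         309.70691629 199.97981263]
 [  0.           0.           1.        ]]
```

View pics/w1.png

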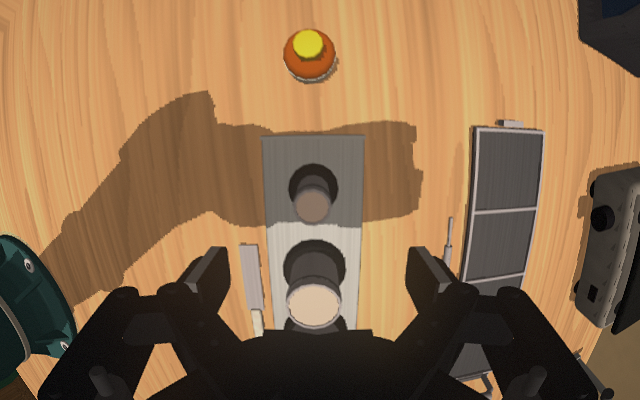

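The wrist view shows ring a's top at (312,206) between the jaws and c's top at (315,305). I'll cross-check their positions with this camera.

```bash
cat >> h.py <<'E'
def wrist():
    from scipy.spatial.transform import Rotation as R
    s=env.state();c=camera("wrist");K=c["mtx"];z=c["range_z"];h,w=z.shape;u,v=np.meshgrid(np.arange(w),np.arange(h))
    a=(u-K[0,2])/K[0,0];b=(v-K[1,2])/K[1,1];th=np.hypot(a,b);t=np.tan(np.minimum(th,1.4))/np.maximum(th,1e-9)
    P=np.stack([a*t*z,b*t*z,z],-1);M=c["mount"];P=P@M[:3,:3].T+M[:3,3]
    T=R.from_euler("xyz",s["tool_rot"],degrees=True).as_matrix();P=P@T.T+s["eef_pos"];P[z<=0]=np.nan
    return P,c
E
python3 -c "
from h import *
P,c=wrist();Z=P[...,2]
for (u,v),h in (((312,206),.07),((315,305),.076)):
    m=(abs(Z-h)<.004).astype(np.uint8);m[:,:240]=0;m[:,400:]=0
    n,l=cv2.connectedComponents(m);k=l[v,u];print(k,Z[v,u]);q=P[l==k];print(cv2.minEnclosingCircle(q[:,:2].astype(np.float32)),q.mean(0))
"
```

```text
33 0.06784687755509418
((0.4688042998313904, 0.1436099112033844), 0.013378622941672802) [0.46889842 0.14383272 0.06858385]
2 0.07330221257253702
((0.46463167667388916, 0.06796721369028091), 0.02199195697903633) [0.46394711 0.06873452 0.07450323]
```

Request:
{"method": "drive_tool", "body": {"commands": [[1,[0,-0.1,2.5],0.3],[1,[0.05,-0.2,5],0.3],[1,[0.05,-0.2,7],0.3],[1,[0.05,-0.2,8.5],0.3],[1,[0.05,-0.2,9.2],0.3]]}}

```text
time_s: 2.33
eef_pos: [0.4676, 0.1454, 0.0578]
tool_rot: [-180.0, -0.0, 86.2]
contact_force: [0.6, 0.0, -0.1]
grip_width: 0.0855
```

Request:
{"method": "drive_tool", "body": {"commands": [[0.3,[0,0,0],0],[0,[0,0,0],0],[-0.3,[0,0,0],0],[-0.7,[0,0,0],0],[-1,[0,0,0],0]], "grip_force": 30}}

```text
time_s: 2.95
eef_pos: [0.4683, 0.1443, 0.0589]
tool_rot: [179.9, -0.0, 86.1]
contact_force: [-0.4, -1.0, 5.8]
grip_width: 0.0253
```

Request:
{"method": "drive_tool", "body": {"commands": [[-1,[0,0,0],0],[-1,[0,0,0],0],[-1,[0,0,0],0]], "grip_force": 40}}

```text
time_s: 3.32
eef_pos: [0.4683, 0.1442, 0.0589]
tool_rot: [179.9, -0.0, 86.1]
contact_force: [-0.2, 0.3, 6.2]
grip_width: 0.0251
```

```bash
python3 -c "
from h import *
go(.469,.1425,.058,86.1)
cv2.imwrite('pics/w2.png',camera('wrist')['img'][:,:,::-1])"
```

```text
t 3.33 pos [0.4683 0.1442 0.0589] rot [ 1.7994e+02 -3.0000e-02  8.6080e+01] w 0.0251 F [-0.2  0.3  6.2] 
 -> [-0.17  0.08  0.09] -0.0
```

View pics/w2.png

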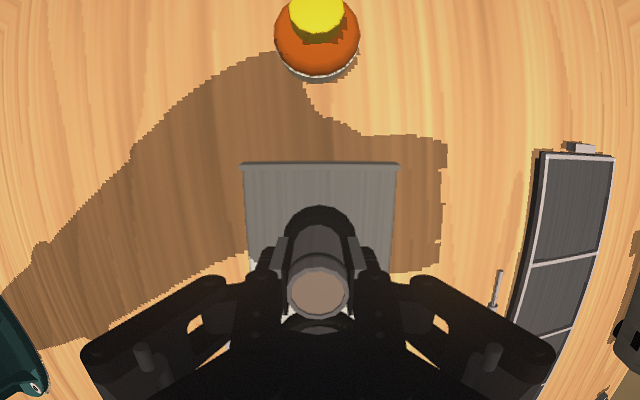

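The ring is held upright between the pads, with a width of 25 mm. Lifting.

Request:
{"method": "drive_tool", "body": {"commands": [[-1,[0,0,-1],0],[-1,[0,0,-3],0],[-1,[0,0,-5.5],0],[-1,[0,0,-8],0],[-1,[0,0,-9.5],0]]}}

```text
time_s: 4.0
eef_pos: [0.468, 0.1442, 0.1546]
tool_rot: [179.9, -0.0, 86.1]
contact_force: [0.1, -0.0, -0.0]
grip_width: 0.0248
```

```bash
python3 -c "
from h import *
go(.652,-.083,.15,88.4)
c=camera('wrist');cv2.imwrite('pics/w3.png',c['img'][:,:,::-1])
c=camera('scene');cv2.imwrite('pics/s3.png',c['img'][80:320,150:550,::-1])"
```

```text
t 4.0 pos [0.468  0.1442 0.1546] rot [ 1.7994e+02 -3.0000e-02  8.6090e+01] w 0.0248 F [ 0.1 -0.  -0. ] 
 -> [-21.42  19.91   0.47] -2.3
```

View pics/s3.png

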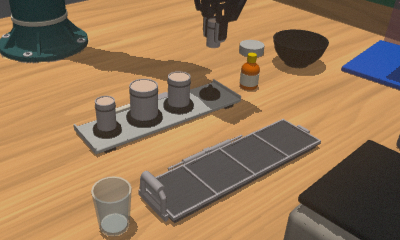

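The ring is in hand and upright (214,35). Moving to the compartment beside the loop.

Request:
{"method": "drive_tool", "body": {"commands": [[-1,[-2,2,0],0],[-1,[-6,6,0],-2.3],[-1,[-11,10,0],-2.3],[-1,[-15.5,14.5,0],-2.3],[-1,[-19,17.5,0],-2.3]]}}

```text
time_s: 4.72
eef_pos: [0.6306, -0.0598, 0.1522]
tool_rot: [-180.0, 0.0, 88.3]
contact_force: [0.8, 0.1, -0.8]
grip_width: 0.0251
```

Request:
{"method": "drive_tool", "body": {"commands": [[-1,[-1.7,1.6,0],0],[-1,[-2.4,2.4,2],0],[-1,[-2.4,2.4,4],0],[-1,[-2.4,2.4,6],0],[-1,[-2.4,2.4,7.5],0]]}}

```text
time_s: 5.35
eef_pos: [0.6512, -0.0802, 0.0759]
tool_rot: [-179.8, -0.1, 88.5]
contact_force: [-0.2, 0.1, -0.9]
grip_width: 0.025
```

```bash
python3 -c "
from h import *
go(.652,-.083,.0489,88.4)
c=camera('wrist');cv2.imwrite('pics/w4.png',c['img'][:,:,::-1])"
```

```text
t 5.35 pos [ 0.6512 -0.0802  0.0759] rot [-1.7981e+02 -6.0000e-02  8.8490e+01] w 0.025 F [-0.2  0.1 -0.9] 
 -> [-0.28  0.1   2.7 ] 0.1
```

View pics/w4.png

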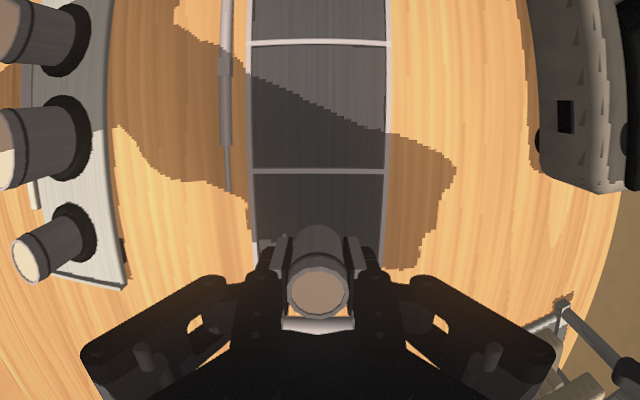

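Ring a is centred across the compartment and just above it. Lowering.

Request:
{"method": "drive_tool", "body": {"commands": [[-1,[-0.28,0.1,1],0],[-1,[-0.28,0.1,1.8],0],[-1,[-0.28,0.1,2.3],0],[-1,[-0.28,0.1,2.6],0],[-1,[-0.28,0.1,2.6],0]]}}

```text
time_s: 6.02
eef_pos: [0.6538, -0.0848, 0.0523]
tool_rot: [180.0, -0.0, 88.4]
contact_force: [-0.9, -0.6, -0.9]
grip_width: 0.0252
```

Request:
{"method": "drive_tool", "body": {"commands": [[-1,[0,0,0.1],0],[-1,[0,0,0.1],0]]}}

```text
time_s: 6.28
eef_pos: [0.6539, -0.0848, 0.0515]
tool_rot: [180.0, 0.0, 88.4]
contact_force: [-0.3, 0.4, -0.7]
grip_width: 0.0249
```

Request:
{"method": "drive_tool", "body": {"commands": [[-1,[0.15,-0.15,0.1],0],[-1,[0.15,-0.15,0.15],0],[-1,[0.15,-0.15,0.2],0],[-1,[0.15,-0.15,0.2],0]]}}

```text
time_s: 6.78
eef_pos: [0.6523, -0.0833, 0.0493]
tool_rot: [-180.0, 0.0, 88.4]
contact_force: [0.0, -0.1, -1.0]
grip_width: 0.0249
```

Request:
{"method": "drive_tool", "body": {"commands": [[-1,[0,0,0.1],0],[-1,[0,0,0.1],0]]}}

```text
time_s: 7.02
eef_pos: [0.6524, -0.0833, 0.049]
tool_rot: [180.0, -0.0, 88.4]
contact_force: [-1.1, 0.3, 5.7]
grip_width: 0.0246
```

There is floor contact at the predicted height. Releasing.

Request:
{"method": "drive_tool", "body": {"commands": [[-0.3,[0,0,0],0],[0,[0,0,0],0],[0.4,[0,0,0],0],[0.8,[0,0,0],0]]}}

```text
time_s: 7.52
eef_pos: [0.6523, -0.0833, 0.0482]
tool_rot: [-180.0, 0.0, 88.4]
contact_force: [0.3, -0.4, -0.4]
grip_width: 0.0756
```

Request:
{"method": "drive_tool", "body": {"commands": [[0.9,[0,0,-1],0],[1,[0,0,-3],0],[1,[0,0,-6],0],[1,[0,0,-9],0],[1,[0,0,-11],0]]}}

```text
time_s: 8.15
eef_pos: [0.6532, -0.0835, 0.1614]
tool_rot: [179.8, 0.0, 88.4]
contact_force: [0.4, 0.7, -0.7]
grip_width: 0.0856
```

```bash
cat >> h.py <<'E'
def rings(boxes):
    """boxes: (name, x,y, ztop). top-camera circle of points near ztop"""
    c=camera("top");W=cloud(c).reshape(-1,3)
    for n,x,y,zt in boxes:
        t=W[(np.hypot(W[:,0]-x,W[:,1]-y)<.04)&(abs(W[:,2]-zt)<.004)]
        if len(t)<20: print(n,"none",len(t));continue
        (a,b),r=cv2.minEnclosingCircle(t[:,:2].astype(np.float32));print(n,round(a,4),round(b,4),"dia",round(2*r,4),"z",t[:,2].mean().round(4))
    return c
E
python3 -c "
from h import *
c=rings([('a',.652,-.084,.06),('c',.4645,.066,.076)])
cv2.imwrite('pics/t5.png',c['img'][100:300,150:450,::-1])
go(.4645,.066,.15,86.1)"
```

```text
a none 0
c none 0
t 8.2 pos [ 0.6544 -0.0838  0.1634] rot [1.7961e+02 2.0000e-02 8.8370e+01] w 0.0854 F [0.3 0.8 1.5] 
 -> [ 14.43 -19.42   1.2 ] 2.3
```

View pics/t5.png

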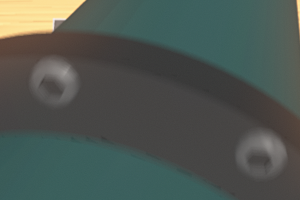

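The arm blocks the top camera, so I'll move on to c and check a with the scene and wrist cameras.

Request:
{"method": "drive_tool", "body": {"commands": [[1,[3,-4,0],0],[1,[6,-8,0],2.3],[1,[9.5,-13,0],2.3],[1,[12.5,-17,0.5],2.3],[1,[14.4,-19.4,1.2],2.3]]}}

```text
time_s: 8.82
eef_pos: [0.4597, 0.0676, 0.1463]
tool_rot: [-179.9, -0.0, 86.2]
contact_force: [-0.1, -0.1, 0.3]
grip_width: 0.0857
```

```bash
python3 -c "
from h import *
go(.4645,.067,.063,86.1)
P,c=wrist();Z=P[...,2]
cv2.imwrite('pics/w6.png',c['img'][:,:,::-1])
q=P.reshape(-1,3)
for x,y,zt in ((.4645,.067,.076),):
    t=q[(np.hypot(q[:,0]-x,q[:,1]-y)<.028)&(abs(q[:,2]-zt)<.004)];print(cv2.minEnclosingCircle(t[:,:2].astype(np.float32)),len(t))
s=camera('scene');V=cloud(s).reshape(-1,3);t=V[(np.hypot(V[:,0]-.652,V[:,1]+.084)<.03)&(abs(V[:,2]-.06)<.003)];print('a',cv2.minEnclosingCircle(t[:,:2].astype(np.float32)),len(t),t[:,2].max())
cv2.imwrite('pics/s6.png',s['img'][80:320,150:550,::-1])"
```

```text
t 8.82 pos [0.4597 0.0676 0.1463] rot [-1.799e+02 -3.000e-02  8.620e+01] w 0.0857 F [-0.1 -0.1  0.3] 
 -> [-0.04  0.5   8.33] 0.1
((0.4638032019138336, 0.06777309626340866), 0.021399136632680893) 3087
a ((0.6521504521369934, -0.08471789211034775), 0.013762708753347397) 198 0.06198766356168656
```

View pics/s6.png

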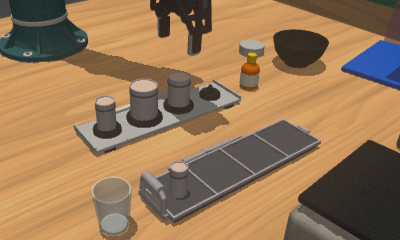

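View pics/w6.png

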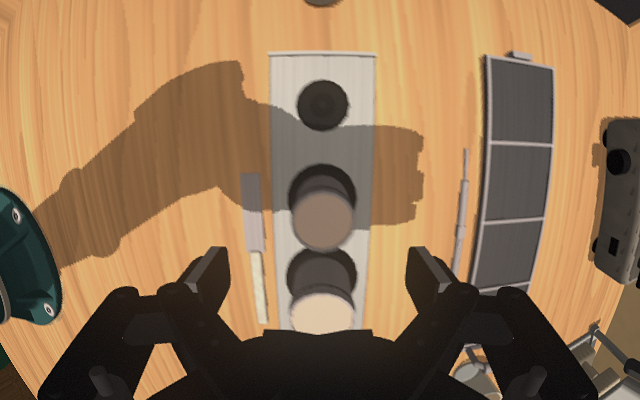

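Ring a stands upright at (0.652, -0.085), on target. Letting the arm settle over c, then measuring again.

Request:
{"method": "drive_tool", "body": {"commands": [[1,[0,0,2],0],[1,[0,0,4],0],[1,[0,0,4],0]]}}

```text
time_s: 9.3
eef_pos: [0.4627, 0.0654, 0.1056]
tool_rot: [-179.9, 0.0, 86.0]
contact_force: [-0.7, -1.2, 0.6]
grip_width: 0.0855
```

```bash
python3 -c "
from h import *
go(.464,.067,.062,86.1)"
```

```text
t 9.3 pos [0.4627 0.0654 0.1056] rot [-1.7993e+02  5.0000e-02  8.6020e+01] w 0.0855 F [-0.7 -1.2  0.6] 
 -> [0.18 0.12 4.36] -0.1
```

Request:
{"method": "drive_tool", "body": {"commands": [[1,[0.15,0.1,1.5],0],[1,[0.15,0.1,3],0],[1,[0.15,0.1,4],0],[1,[0.15,0.1,4.3],0],[0.6,[0.15,0.1,4.3],0]]}}

```text
time_s: 9.93
eef_pos: [0.4634, 0.0674, 0.0631]
tool_rot: [-180.0, 0.0, 86.1]
contact_force: [0.0, -0.4, 0.1]
grip_width: 0.0695
```

Request:
{"method": "drive_tool", "body": {"commands": [[0.3,[0,0,0],0],[0,[0,0,0],0],[-0.3,[0,0,0],0],[-1,[0,0,0],0],[-1,[0,0,0],0]], "grip_force": 40}}

```text
time_s: 10.55
eef_pos: [0.4639, 0.0676, 0.0638]
tool_rot: [179.9, -0.0, 86.1]
contact_force: [-0.8, -0.7, 6.2]
grip_width: 0.041
```

Request:
{"method": "drive_tool", "body": {"commands": [[-1,[0,0,0],0],[-1,[0,0,0],0]], "grip_force": 50}}

```text
time_s: 10.8
eef_pos: [0.4639, 0.0676, 0.0639]
tool_rot: [179.9, -0.0, 86.1]
contact_force: [-0.5, -0.6, 6.0]
grip_width: 0.0408
```

Request:
{"method": "drive_tool", "body": {"commands": [[-1,[0,0,-1],0],[-1,[0,0,-3],0],[-1,[0,0,-5.5],0],[-1,[0,0,-8],0],[-1,[0,0,-9.5],0]]}}

```text
time_s: 11.42
eef_pos: [0.4634, 0.0676, 0.1595]
tool_rot: [180.0, -0.0, 86.1]
contact_force: [-0.1, -1.0, -2.8]
grip_width: 0.0408
```

```bash
python3 -c "
from h import *
go(.654,-.008,.15,88.4)
c=camera('wrist');cv2.imwrite('pics/w7.png',c['img'][:,:,::-1])"
```

```text
t 11.43 pos [0.4634 0.0676 0.1595] rot [ 1.7995e+02 -2.0000e-02  8.6100e+01] w 0.0408 F [-0.1 -1.  -2.8] 
 -> [-6.25 19.53  0.97] -2.3
```

View pics/w7.png

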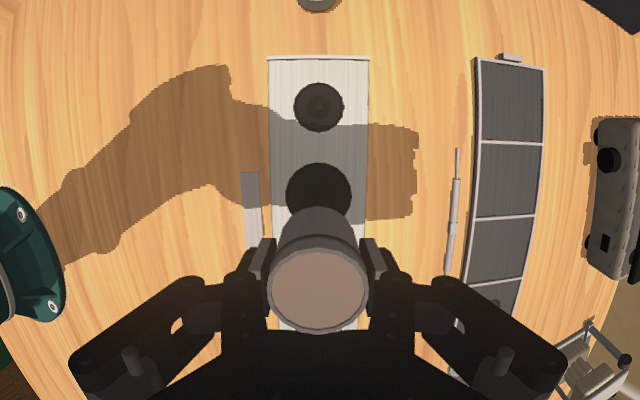

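Ring c is held upright and clear of its base. Carrying it to the second compartment.

Request:
{"method": "drive_tool", "body": {"commands": [[-1,[-1,3,0],0],[-1,[-2.4,7.5,0],-2.3],[-1,[-4,12.5,0],-2.3],[-1,[-5.5,16.5,0],-2.3],[-1,[-6.2,19.5,0.5],-2.3]]}}

```text
time_s: 12.1
eef_pos: [0.6553, -0.0093, 0.1527]
tool_rot: [180.0, 0.0, 88.3]
contact_force: [0.1, 0.1, -1.5]
grip_width: 0.0408
```

Request:
{"method": "drive_tool", "body": {"commands": [[-1,[0,0,2],0],[-1,[0,0,4],0],[-1,[0,0,6],0],[-1,[0,0,7.5],0],[-1,[0,0,7.5],0]]}}

```text
time_s: 12.72
eef_pos: [0.6523, -0.0073, 0.0766]
tool_rot: [-179.8, -0.0, 88.4]
contact_force: [-0.5, -0.9, -2.7]
grip_width: 0.0409
```

```bash
python3 -c "
from h import *
go(.654,-.008,.054,88.4)
c=camera('wrist');cv2.imwrite('pics/w8.png',c['img'][:,:,::-1])"
```

```text
t 12.72 pos [ 0.6523 -0.0073  0.0766] rot [-179.8    -0.     88.41] w 0.0409 F [-0.5 -0.9 -2.7] 
 -> [-0.07  0.18  2.26] 0.0
```

View pics/w8.png

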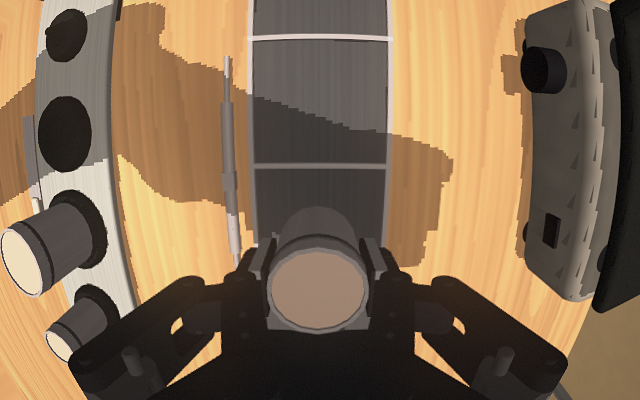

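Centred over the compartment. Lowering the rest.

Request:
{"method": "drive_tool", "body": {"commands": [[-1,[0,0.1,0.8],0],[-1,[0,0.1,1.5],0],[-1,[0,0.1,1.9],0],[-1,[0,0.1,2.1],0],[-1,[0,0.1,2.1],0]]}}

```text
time_s: 13.4
eef_pos: [0.6548, -0.0076, 0.0572]
tool_rot: [-180.0, -0.0, 88.4]
contact_force: [-0.8, 0.4, -2.6]
grip_width: 0.0409
```

Request:
{"method": "drive_tool", "body": {"commands": [[-1,[0,0,0.05],0],[-1,[0,0,0.1],0],[-1,[0,0,0.1],0]]}}

```text
time_s: 13.78
eef_pos: [0.6549, -0.0076, 0.0564]
tool_rot: [180.0, 0.0, 88.4]
contact_force: [0.5, 0.1, -2.0]
grip_width: 0.0412
```

Request:
{"method": "drive_tool", "body": {"commands": [[-1,[0,0,0.1],0],[-1,[0,0,0.15],0],[-1,[0,0,0.2],0],[-1,[0,0,0.2],0]]}}

```text
time_s: 14.28
eef_pos: [0.6548, -0.0076, 0.0543]
tool_rot: [-180.0, 0.0, 88.4]
contact_force: [-0.9, 0.1, -1.7]
grip_width: 0.0411
```

Request:
{"method": "drive_tool", "body": {"commands": [[-1,[0,0,0.05],0],[-1,[0,0,0.1],0],[-1,[0,0,0.1],0]]}}

```text
time_s: 14.65
eef_pos: [0.6549, -0.0076, 0.054]
tool_rot: [180.0, -0.0, 88.4]
contact_force: [-2.7, 0.7, 5.5]
grip_width: 0.041
```

Request:
{"method": "drive_tool", "body": {"commands": [[0,[0,0,0],0],[0.4,[0,0,0],0],[0.8,[0,0,0],0],[0.9,[0,0,0],0]]}}

```text
time_s: 15.15
eef_pos: [0.6549, -0.0076, 0.0532]
tool_rot: [180.0, 0.0, 88.4]
contact_force: [0.3, 0.9, 0.7]
grip_width: 0.0813
```

Request:
{"method": "drive_tool", "body": {"commands": [[0.9,[0,0,-1],0],[1,[0,0,-3],0],[1,[0,0,-6],0],[1,[0,0,-9],0],[1,[0,0,-10.5],0]]}}

```text
time_s: 15.78
eef_pos: [0.6561, -0.0078, 0.1615]
tool_rot: [179.8, -0.0, 88.4]
contact_force: [0.4, 0.2, 0.2]
grip_width: 0.0857
```

Request:
{"method": "drive_tool", "body": {"commands": [[1,[0,-4,0],0],[1,[0,-9,0],2.3],[1,[0,-14,0],2.3],[1,[0,-18,0],2.3],[1,[0,-19.6,0.5],2.3]]}}

```text
time_s: 16.4
eef_pos: [0.4563, -0.0021, 0.1536]
tool_rot: [-179.9, -0.0, 86.1]
contact_force: [0.6, -0.0, 0.0]
grip_width: 0.0853
```

Request:
{"method": "drive_tool", "body": {"commands": [[1,[0,0,1],0],[1,[0,0,2],0],[1,[0,0,2],0]]}}

```text
time_s: 16.77
eef_pos: [0.4602, -0.0022, 0.1323]
tool_rot: [-180.0, 0.0, 86.1]
contact_force: [0.2, 0.4, -0.4]
grip_width: 0.0853
```

```bash
python3 -c "
from h import *
go(.459,-.009,.067,86.1)
P,c=wrist()
cv2.imwrite('pics/w9.png',c['img'][:,:,::-1])
q=P.reshape(-1,3)
for x,y,zt in ((.459,-.009,.080),):
    t=q[(np.hypot(q[:,0]-x,q[:,1]-y)<.032)&(abs(q[:,2]-zt)<.004)];print(cv2.minEnclosingCircle(t[:,:2].astype(np.float32)),len(t))
s=camera('scene');V=cloud(s).reshape(-1,3);
for x,y,zt in ((.652,-.084,.06),(.654,-.008,.066)):
  t=V[(np.hypot(V[:,0]-x,V[:,1]-y)<.03)&(abs(V[:,2]-zt)<.003)];print(cv2.minEnclosingCircle(t[:,:2].astype(np.float32)),len(t),t[:,2].max())
cv2.imwrite('pics/s9.png',s['img'][80:320,150:550,::-1])"
```

```text
t 16.77 pos [ 0.4602 -0.0022  0.1323] rot [-1.7998e+02  2.0000e-02  8.6090e+01] w 0.0853 F [ 0.2  0.4 -0.4] 
 -> [-0.69 -0.07  6.53] -0.0
((0.45841172337532043, -0.007997029460966587), 0.025599470362067223) 4992
((0.6530805230140686, -0.08504995703697205), 0.013893342576920986) 201 0.06254002497241201
((0.6548917293548584, -0.008017314597964287), 0.022171583026647568) 426 0.06794534724909163
```

View pics/s9.png

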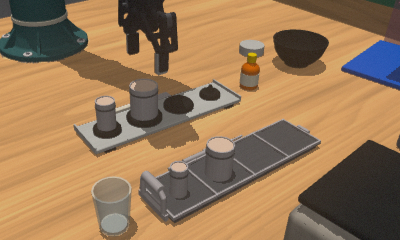

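View pics/w9.png

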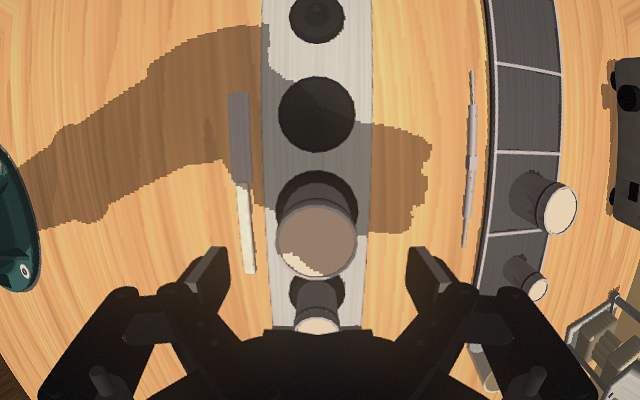

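a and c stand upright in their compartments. d's top is centred at (316,240) in the wrist view. Going for d.

Request:
{"method": "drive_tool", "body": {"commands": [[1,[-0.6,-0.1,0],0],[1,[-0.63,-0.1,2],0],[1,[-0.63,-0.1,4],0],[1,[-0.63,-0.1,6],0],[1,[-0.63,-0.1,6.7],0]]}}

```text
time_s: 17.5
eef_pos: [0.4573, -0.0088, 0.0657]
tool_rot: [-179.9, 0.0, 86.1]
contact_force: [-0.3, 0.2, 0.6]
grip_width: 0.0854
```

Request:
{"method": "drive_tool", "body": {"commands": [[0.6,[0,0,0],0],[0.3,[0,0,0],0],[0,[0,0,0],0],[-1,[0,0,0],0],[-1,[0,0,0],0]], "grip_force": 45}}

```text
time_s: 18.12
eef_pos: [0.4581, -0.0084, 0.0672]
tool_rot: [179.9, -0.0, 86.1]
contact_force: [-0.5, 0.1, 7.0]
grip_width: 0.0491
```

Request:
{"method": "drive_tool", "body": {"commands": [[-1,[0,0,0],0],[-1,[0,0,0],0]], "grip_force": 60}}

```text
time_s: 18.38
eef_pos: [0.4582, -0.0084, 0.0673]
tool_rot: [179.9, -0.0, 86.1]
contact_force: [-0.6, -0.1, 7.5]
grip_width: 0.0489
```

Request:
{"method": "drive_tool", "body": {"commands": [[-1,[0,0,-1],0],[-1,[0,0,-3],0],[-1,[0,0,-5.5],0],[-1,[0,0,-8],0],[-1,[0,0,-9.5],0]]}}

```text
time_s: 19.0
eef_pos: [0.4573, -0.0082, 0.1628]
tool_rot: [179.9, -0.0, 86.1]
contact_force: [0.1, 0.2, -2.4]
grip_width: 0.0488
```

```bash
python3 -c "
from h import *
go(.656,.068,.15,88.4)
c=camera('wrist');cv2.imwrite('pics/w10.png',c['img'][:,:,::-1])"
```

```text
t 19.0 pos [ 0.4573 -0.0082  0.1628] rot [ 1.7995e+02 -2.0000e-02  8.6110e+01] w 0.0488 F [ 0.1  0.2 -2.4] 
 -> [ 8.95 19.31  1.3 ] -2.3
```

View pics/w10.png

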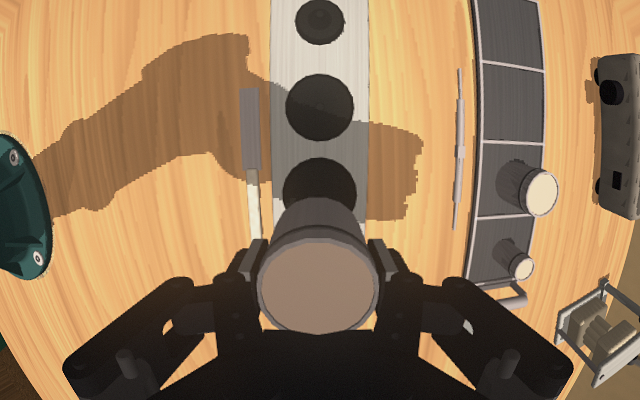

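d is held upright. Carrying it to the third compartment.

Request:
{"method": "drive_tool", "body": {"commands": [[-1,[1.5,3,0],0],[-1,[3.5,7.5,0],-2.3],[-1,[5.8,12.5,0],-2.3],[-1,[7.7,16.5,0],-2.3],[-1,[9,19.3,0.5],-2.3]]}}

```text
time_s: 19.68
eef_pos: [0.6578, 0.0699, 0.1561]
tool_rot: [180.0, -0.0, 88.5]
contact_force: [-0.9, -0.3, -1.8]
grip_width: 0.0489
```

Request:
{"method": "drive_tool", "body": {"commands": [[-1,[0,0,2],0],[-1,[0,0,4],0],[-1,[0,0,6],0],[-1,[0,0,7.5],0],[-1,[0,0,7.5],0]]}}

```text
time_s: 20.3
eef_pos: [0.6547, 0.0679, 0.0796]
tool_rot: [-179.8, 0.0, 88.4]
contact_force: [-0.1, 0.2, -1.9]
grip_width: 0.0493
```

```bash
python3 -c "
from h import *
go(.656,.068,.0573,88.4)
c=camera('wrist');cv2.imwrite('pics/w11.png',c['img'][:,:,::-1])"
```

```text
t 20.3 pos [0.6547 0.0679 0.0796] rot [-1.798e+02  3.000e-02  8.836e+01] w 0.0493 F [-0.1  0.2 -1.9] 
 -> [0.01 0.14 2.23] -0.0
```

View pics/w11.png

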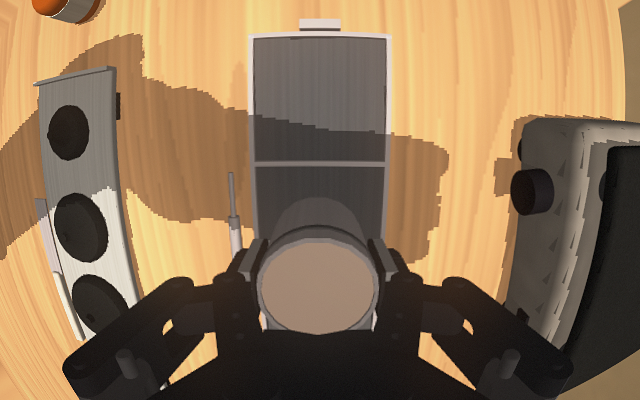

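Centred over the third compartment. Lowering.

Request:
{"method": "drive_tool", "body": {"commands": [[-1,[0,0,0.8],0],[-1,[0,0,1.5],0],[-1,[0,0,1.9],0],[-1,[0,0,2.1],0],[-1,[0,0,2.1],0]]}}

```text
time_s: 20.98
eef_pos: [0.6562, 0.0683, 0.0602]
tool_rot: [-180.0, 0.0, 88.4]
contact_force: [-0.1, 0.1, -2.1]
grip_width: 0.0484
```

Request:
{"method": "drive_tool", "body": {"commands": [[-1,[0,0,0.1],0],[-1,[0,0,0.2],0],[-1,[0,0,0.25],0],[-1,[0,0,0.25],0]]}}

```text
time_s: 21.48
eef_pos: [0.6562, 0.0683, 0.0578]
tool_rot: [180.0, 0.0, 88.4]
contact_force: [-0.0, -0.0, -1.8]
grip_width: 0.0486
```

Request:
{"method": "drive_tool", "body": {"commands": [[-1,[0,0,0.05],0],[-1,[0,0,0.05],0]]}}

```text
time_s: 21.72
eef_pos: [0.6563, 0.0683, 0.0574]
tool_rot: [180.0, -0.0, 88.4]
contact_force: [-0.8, -0.0, -1.6]
grip_width: 0.0491
```

Request:
{"method": "drive_tool", "body": {"commands": [[-1,[0,0,0.1],0],[-1,[0,0,0.1],0]]}}

```text
time_s: 21.98
eef_pos: [0.6563, 0.0683, 0.0574]
tool_rot: [180.0, -0.0, 88.4]
contact_force: [-2.7, 0.4, 5.6]
grip_width: 0.0489
```

Contact. Releasing and going on to b.

Request:
{"method": "drive_tool", "body": {"commands": [[0.3,[0,0,0],0],[0.7,[0,0,0],0],[1,[0,0,0],0],[1,[0,0,0],0]]}}

```text
time_s: 22.48
eef_pos: [0.6562, 0.0683, 0.0562]
tool_rot: [-180.0, 0.0, 88.4]
contact_force: [0.0, 0.6, -0.0]
grip_width: 0.0857
```

Request:
{"method": "drive_tool", "body": {"commands": [[1,[0,0,-1],0],[1,[0,0,-3],0],[1,[0,0,-6],0],[1,[0,0,-9],0],[1,[0,0,-10.5],0]]}}

```text
time_s: 23.1
eef_pos: [0.6575, 0.0682, 0.1645]
tool_rot: [179.8, -0.0, 88.4]
contact_force: [0.6, -1.3, 0.2]
grip_width: 0.0852
```

```bash
python3 -c "
from h import *
go(.4535,-.085,.14,86.1)"
```

```text
t 23.1 pos [0.6575 0.0682 0.1645] rot [ 1.7975e+02 -4.0000e-02  8.8380e+01] w 0.0852 F [ 0.6 -1.3  0.2] 
 -> [-15.9  -19.97   2.36] 2.3
```

Request:
{"method": "drive_tool", "body": {"commands": [[1,[-3,-4,0],0],[1,[-7,-9,0],2.3],[1,[-11,-14,0],2.3],[1,[-14.5,-18,0],2.3],[1,[-15.9,-19.9,0.5],2.3]]}}

```text
time_s: 23.72
eef_pos: [0.4493, -0.0872, 0.1569]
tool_rot: [-179.9, 0.0, 85.8]
contact_force: [0.4, 0.4, 0.4]
grip_width: 0.0855
```

Request:
{"method": "drive_tool", "body": {"commands": [[1,[0,0,1],0],[1,[0,0,2],0],[1,[0,0,2],0]]}}

```text
time_s: 24.1
eef_pos: [0.4538, -0.084, 0.1354]
tool_rot: [-180.0, -0.0, 86.2]
contact_force: [0.2, 0.1, 0.1]
grip_width: 0.085
```

```bash
python3 -c "
from h import *
go(.4535,-.085,.060,86.1)
P,c=wrist()
cv2.imwrite('pics/w12.png',c['img'][:,:,::-1])
q=P.reshape(-1,3)
for x,y,zt in ((.4535,-.085,.073),):
    t=q[(np.hypot(q[:,0]-x,q[:,1]-y)<.026)&(abs(q[:,2]-zt)<.004)];print(cv2.minEnclosingCircle(t[:,:2].astype(np.float32)),len(t))
s=camera('scene');V=cloud(s).reshape(-1,3);
for x,y,zt in ((.652,-.084,.06),(.654,-.008,.066),(.656,.068,.070)):
  t=V[(np.hypot(V[:,0]-x,V[:,1]-y)<.03)&(abs(V[:,2]-zt)<.003)];print(cv2.minEnclosingCircle(t[:,:2].astype(np.float32)),len(t),t[:,2].max())
cv2.imwrite('pics/s12.png',s['img'][80:320,150:550,::-1])"
```

```text
t 24.1 pos [ 0.4538 -0.084   0.1354] rot [-1.7996e+02 -2.0000e-02  8.6220e+01] w 0.085 F [0.2 0.1 0.1] 
 -> [-0.1  -0.02  7.54] 0.1
((0.4533050060272217, -0.08396326750516891), 0.01720573380589485) 2188
((0.6522364020347595, -0.08449708670377731), 0.01350751519203186) 200 0.06146943193767784
((0.6543596386909485, -0.008761560544371605), 0.02196088247001171) 427 0.06809433436663909
((0.6557004451751709, 0.06700683385133743), 0.02582295797765255) 502 0.07161480386894575
```

View pics/s12.png

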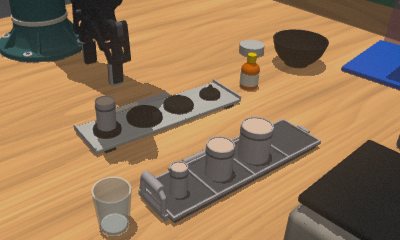

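View pics/w12.png

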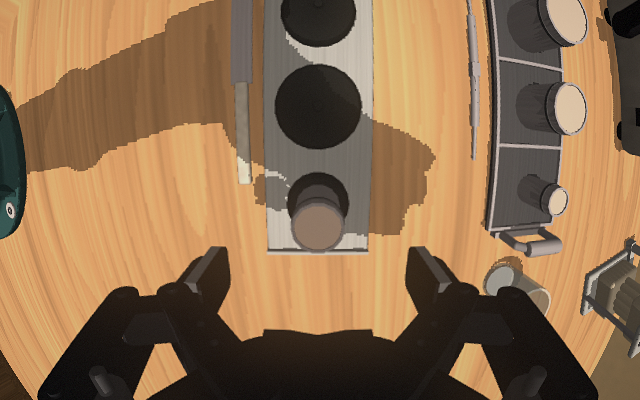

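Three rings are placed well. b's top is at (318,225), aligned between the jaws. Grasping b.

Request:
{"method": "drive_tool", "body": {"commands": [[1,[-0.05,0,2],0],[1,[-0.05,0,4],0],[1,[-0.05,0,6],0],[1,[-0.05,0,7.2],0],[1,[-0.05,0,7.5],0]]}}

```text
time_s: 24.82
eef_pos: [0.4529, -0.0854, 0.0608]
tool_rot: [-180.0, -0.0, 86.1]
contact_force: [0.3, 0.8, -0.5]
grip_width: 0.0857
```

Request:
{"method": "drive_tool", "body": {"commands": [[0.5,[0,0,0],0],[0.1,[0,0,0],0],[-0.2,[0,0,0],0],[-1,[0,0,0],0],[-1,[0,0,0],0]], "grip_force": 35}}

```text
time_s: 25.45
eef_pos: [0.4532, -0.0856, 0.0619]
tool_rot: [179.9, -0.0, 86.1]
contact_force: [-0.5, 0.1, 5.9]
grip_width: 0.033
```

Request:
{"method": "drive_tool", "body": {"commands": [[-1,[0,0,0],0],[-1,[0,0,0],0],[-1,[0,0,0],0]], "grip_force": 45}}

```text
time_s: 25.82
eef_pos: [0.4532, -0.0856, 0.0619]
tool_rot: [179.9, -0.0, 86.1]
contact_force: [-0.4, 0.6, 6.7]
grip_width: 0.0331
```

Request:
{"method": "drive_tool", "body": {"commands": [[-1,[0,0,-1],0],[-1,[0,0,-3],0],[-1,[0,0,-5.5],0],[-1,[0,0,-8],0],[-1,[0,0,-10],0]]}}

```text
time_s: 26.45
eef_pos: [0.4524, -0.0854, 0.1626]
tool_rot: [180.0, -0.0, 86.1]
contact_force: [0.0, -0.1, -1.5]
grip_width: 0.0329
```

```bash
python3 -c "
from h import *
go(.658,.144,.15,88.4)
c=camera('wrist');cv2.imwrite('pics/w13.png',c['img'][:,:,::-1])"
```

```text
t 26.45 pos [ 0.4524 -0.0854  0.1626] rot [ 1.7998e+02 -1.0000e-02  8.6090e+01] w 0.0329 F [ 0.  -0.1 -1.5] 
 -> [24.29 18.95  1.27] -2.3
```

View pics/w13.png

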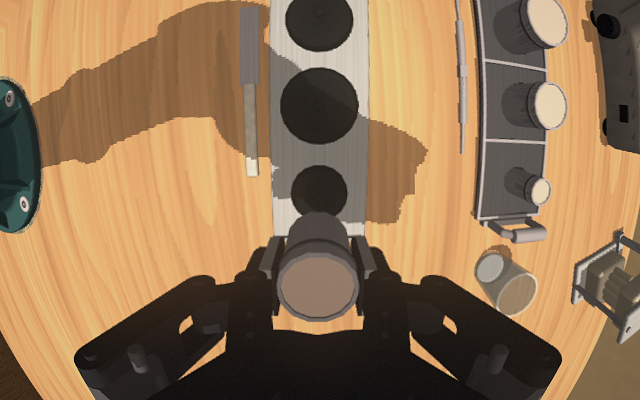

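b is held upright. Carrying it to the last compartment.

Request:
{"method": "drive_tool", "body": {"commands": [[-1,[2.5,2,0],0],[-1,[7,5.5,0],-2.3],[-1,[12,9.5,0],-2.3],[-1,[17,13.3,0],-2.3],[-1,[21.5,16.8,0],-2.3]]}}

```text
time_s: 27.12
eef_pos: [0.6356, 0.1195, 0.1608]
tool_rot: [-180.0, 0.0, 88.4]
contact_force: [-0.1, -0.1, -1.4]
grip_width: 0.0331
```

Request:
{"method": "drive_tool", "body": {"commands": [[-1,[1.7,1.2,0],0],[-1,[2.6,2.2,1.5],0],[-1,[2.6,2.2,4],0],[-1,[2.6,2.2,6.5],0],[-1,[2.6,2.2,8],0]]}}

```text
time_s: 27.75
eef_pos: [0.6556, 0.1404, 0.079]
tool_rot: [-179.8, 0.1, 88.2]
contact_force: [-0.0, 0.5, -2.0]
grip_width: 0.0328
```

```bash
python3 -c "
from h import *
c=camera('wrist');cv2.imwrite('pics/w14.png',c['img'][:,:,::-1])
go(.658,.144,.0519,88.4)"
```

```text
t 27.8 pos [0.655  0.1406 0.0777] rot [-1.7966e+02  1.4000e-01  8.8260e+01] w 0.033 F [-1.2  0.2 -2. ] 
 -> [0.35 0.31 2.57] -0.1
```

View pics/w14.png

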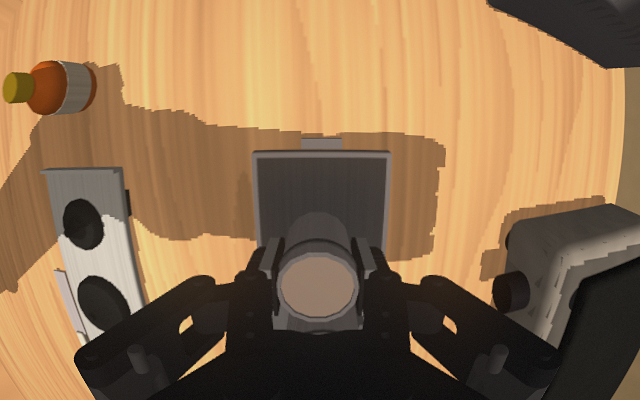

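b is above the last compartment. Lowering.

Request:
{"method": "drive_tool", "body": {"commands": [[-1,[0.15,0.15,0.8],0],[-1,[0.15,0.15,1.5],0],[-1,[0.15,0.15,1.9],0],[-1,[0.15,0.15,2.2],0],[-1,[0.15,0.15,2.2],0]]}}

```text
time_s: 28.42
eef_pos: [0.6592, 0.1444, 0.0593]
tool_rot: [-180.0, -0.0, 88.4]
contact_force: [-0.1, 0.0, -0.4]
grip_width: 0.033
```

```bash
python3 -c "
from h import *
go(.658,.144,.0519,88.4)"
```

```text
t 28.43 pos [0.6592 0.1444 0.0593] rot [-180.    -0.    88.4] w 0.033 F [-0.1  0.  -0.4] 
 -> [-0.04 -0.12  0.74] -0.0
```

Request:
{"method": "drive_tool", "body": {"commands": [[-1,[0,-0.1,0.25],0],[-1,[0,-0.1,0.45],0],[-1,[0,-0.1,0.6],0],[-1,[0,-0.1,0.6],0]]}}

```text
time_s: 28.92
eef_pos: [0.6582, 0.1443, 0.0532]
tool_rot: [-180.0, 0.0, 88.4]
contact_force: [0.6, -0.8, -1.5]
grip_width: 0.0333
```

Request:
{"method": "drive_tool", "body": {"commands": [[-1,[0,0,0.1],0],[-1,[0,0,0.1],0]]}}

```text
time_s: 29.18
eef_pos: [0.6583, 0.1444, 0.0523]
tool_rot: [-180.0, -0.0, 88.4]
contact_force: [-0.1, 0.0, -0.6]
grip_width: 0.0329
```

Request:
{"method": "drive_tool", "body": {"commands": [[-1,[0,0,0.1],0],[-1,[0,0,0.1],0]]}}

```text
time_s: 29.42
eef_pos: [0.6584, 0.1444, 0.0521]
tool_rot: [180.0, -0.0, 88.4]
contact_force: [-1.1, -0.9, 5.0]
grip_width: 0.0332
```

Contact. Releasing, lifting and moving off to the left for a clear view.

Request:
{"method": "drive_tool", "body": {"commands": [[-0.1,[0,0,0],0],[0.3,[0,0,0],0],[0.7,[0,0,0],0],[0.9,[0,0,0],0]]}}

```text
time_s: 29.92
eef_pos: [0.6583, 0.1444, 0.0512]
tool_rot: [-180.0, 0.0, 88.4]
contact_force: [0.2, -0.0, 0.7]
grip_width: 0.081
```

Request:
{"method": "drive_tool", "body": {"commands": [[1,[0,0,-1],0],[1,[0,0,-3],0],[1,[0,0,-6],0],[1,[0,0,-10],0],[1,[0,0,-14],0]]}}

```text
time_s: 30.55
eef_pos: [0.6585, 0.1443, 0.1941]
tool_rot: [179.9, -0.0, 88.4]
contact_force: [0.6, 0.5, -0.7]
grip_width: 0.0855
```

Request:
{"method": "drive_tool", "body": {"commands": [[1,[5,-1,0],0],[1,[10,-2,0],0],[1,[16,-4,0],0],[1,[22,-6,0],0],[1,[27,-8,0],0]]}}

```text
time_s: 31.18
eef_pos: [0.5852, 0.4194, 0.1933]
tool_rot: [179.9, -0.1, 88.5]
contact_force: [0.4, -0.4, 0.5]
grip_width: 0.0852
```

Request:
{"method": "drive_tool", "body": {"commands": [[1,[4,0,0],0],[1,[8,0,0],0],[1,[10,0,0],0],[1,[10,0,0],0]]}}

```text
time_s: 31.68
eef_pos: [0.5881, 0.5179, 0.1918]
tool_rot: [180.0, -0.0, 88.5]
contact_force: [-0.0, 0.1, 0.2]
grip_width: 0.0854
```

```bash
python3 -c "
from h import *
print(env.state()['eef_pos'],env.state()['joint_velocities'].round(1))
c=rings([('a',.652,-.084,.06),('c',.654,-.008,.066),('d',.656,.068,.07),('b',.658,.144,.063)])
T=lambda p:(lambda d,t:(round(d[0]*np.cos(t)+d[1]*np.sin(t),4),round(-d[0]*np.sin(t)+d[1]*np.cos(t),4)))(np.array(p)-[.655,.030],np.radians(-1.5))
s=camera('scene');V=cloud(s).reshape(-1,3);
for x,y,zt in ((.652,-.084,.06),(.654,-.008,.066),(.656,.068,.070),(.658,.144,.063)):
  t=V[(np.hypot(V[:,0]-x,V[:,1]-y)<.03)&(abs(V[:,2]-zt)<.003)];p=cv2.minEnclosingCircle(t[:,:2].astype(np.float32));print(p,T(p[0]),t[:,2].mean())
cv2.imwrite('pics/f.png',np.vstack([c['img'][100:300,150:450],s['img'][120:320,200:500]])[:,:,::-1])"
```

```text
[0.58808541 0.51785133 0.19184354] [ 1.7 -0.7  2.1  2.9  1.   0.2  0.3]
a 0.6528 -0.0984 dia 0.0507 z 0.0589
c 0.6552 -0.0093 dia 0.0422 z 0.0647
d 0.6566 0.0663 dia 0.0507 z 0.0686
b 0.6586 0.1438 dia 0.0342 z 0.0615
((0.653002917766571, -0.08533930033445358), 0.013630535453557968) (np.float64(0.001), np.float64(-0.1154)) 0.05953241979732657
((0.6550288200378418, -0.008369561284780502), 0.0219464972615242) (np.float64(0.001), np.float64(-0.0384)) 0.06543448099926578
((0.656359851360321, 0.06791933625936508), 0.02580755203962326) (np.float64(0.0004), np.float64(0.0379)) 0.06937927615684673
((0.6592974662780762, 0.14454959332942963), 0.01879846677184105) (np.float64(0.0013), np.float64(0.1146)) 0.06245903125479023
```

View pics/f.png

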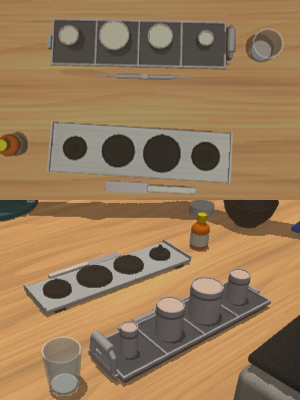

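All four rings stand centred and upright, in the order a, c, d, b going away from the loop. The top camera's 50.7 mm diameter for a includes points on the loop; the scene camera gives 27 mm. Handing in.

```bash
python3 -c "
from cell import ticket,env
print(env.state()['contact_force'],ticket.hand_in())"
```

```text
the job is handed in; nothing more can be done
[1.07526368 0.19766024 0.01493092] None
```

I moved all four rings into the tray and handed the job in at about 32 s. Counting from the pull loop at the robot's right, they stand a, c, d, b, which matches the rack order from the robot's left. Each was lowered until the wrist sensor showed about 5–6 N of floor contact, then released.

- **Position:** In the last scene-camera check each ring was within about 1.5 mm of its compartment's centre, along and across the tray.
- **Height and posture:** The measured top heights (59.5, 65.4, 69.4 and 62.5 mm) are within 1 mm of what they should be on the tray floor. All four look upright in the last pictures, and the arm was clear of everything.
- **One disagreement:** The top camera gave ring a at 51 mm across and about 13 mm off. I put this down to points on the nearby pull loop falling inside my search window; the scene camera gave 27 mm and a centred ring. For the other three rings the two cameras agreed within about 2 mm.

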